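Blank off the leak-test port with its two-tab cap

TASK

Close the test port on the bench with its two-tab cap: pinch the tabs together, lower the cap over the post with the tabs in line with its two ears, press gently down against the spring and, still pinching, turn it clockwise (from above) until you feel the stop. Let go so that both tabs spring out behind the lock blocks and the cap stays on, upright and locked. Use light force only, without straining against the stop or the base, and leave the other things where they are.

Things in the scene. Friction and masses are not known exactly. Their poses are not given: they have to be found in the camera images.
- cap: Loose round aluminium cap, about 0.17 kg, open below, 40 mm across, 38 mm high, standing on the bench; origin at the centre of its lower rim, z up. Two dark steel spring tabs at its +y and -y sides are what the fingers pinch. Hollow inside (35 mm bore) to 34 mm above the rim. A half turn about z makes no difference.
- cap_top (a point): Centre of the cap's flat top, 38 mm above its rim; axes as the cap. Once down on the port it turns easily (under 0.1 N m) until its stop; about 0.15 to 0.3 N m there is enough to feel it, much more strains it.
- cap_lugs (a point): On the cap's axis, 4 mm above the rim, level with its two inward lugs: at the cap's +x and -x sides, 2 to 6 mm above the rim, from the wall to 12.5 mm from the axis, each 23 degrees either side of x.
- tab_a_face (a point): Middle of the +y tab's outer face, 25 mm above the rim. Each tab is an upright plate 18 mm wide (along cap x), 6 to 38 mm above the rim; 59 mm over both faces when free, 49 mm when both are pinched fully in. An 8 mm wide tooth on it, 1.5 to 6 mm above the rim, sticks out 4 mm past the face: keep the fingertips more than 8 mm above the rim.
- tab_b_face (a point): The same on the -y tab.
- tab_a (a joint): How far the +y tab is pushed in, m: 0 free (sprung out), 0.005 fully in against its end stop. Spring 4 N at first, 8 N fully in. A pinch of more than 50 N a finger damages the tabs.
- tab_b (a joint): The same for the -y tab.
- test_port: Round steel flange with an upright post, fixed to the bench; origin at the centre of its underside, z up, a short brass stub on its edge at +x. The cap goes down over the post with its tabs along the port's x axis (within 15 degrees), so that its lugs pass between the ears, with 2 mm clearance all round. More than 60 N between cap and port damages them.
- port_ears (a point): On the axis, 21 mm above the bench, level with the post's two ears: at the port's +x and -x sides, 19 to 23 mm high, out to 15.5 mm from the axis, each 46 degrees either side of x. The post is 21 mm across, its top at 38 mm. The lugs can turn under the ears while the cap's rim is lower than 12.5 mm. Counterclockwise is blocked.
- port_spring (a point): Top of the spring plunger on the post, 52 mm above the bench when free. It pushes the cap up from where the cap's rim is 18 mm above the bench (1 N), rising to 8 N where the rim lands on the flange (10 mm). Once turned and released, the cap rises until its lugs bear on the ears, rim at 13 mm.
- port_flange (a point): Centre of the flange's upper face, 10 mm above the bench, 90 mm across. A dark lock ring on it has two blocks (31 to 36 mm from the axis, top 17.5 mm) that bar the teeth unless both tabs are in. Clockwise from crosswise, the cap meets a firm stop at 62 to 82 degrees, different each time, hidden below the ears; the teeth come free behind the blocks only in the last 5 degrees.
- coupler_mini: Tiny plated coupler lying, 41 mm long; a bystander.
- nut_small: Brass hexagon nut 28 mm across, 12 mm high; a bystander.
- coupler_small: Small plated barbed coupler lying, 68 mm long; a bystander.
- seal_jar: White jar with a red screw lid, 54 mm across, 69 mm high; a bystander.
- grease_barb: Barbed metal plug standing, 27 mm across, 46 mm high; a bystander.
Not all that is in view belongs to the job. What is shaped like the cap but green or orange is not meant.

How it is judged:
By the outcome, as a careful person would: the job done as asked, in the order asked, and still so for the second after the job is handed in, with the robot touching nothing.
It also fails if it takes over 58 s, if anything falls off the work surface, if the arm or the gripper's body presses on something with over 40 N, if the wrist force passes 120 N, or if a joint passes its speed limit or range.

ROBOT

A 6-joint arm with a two-finger parallel gripper is mounted at the origin on a cart in front of the work surface, level with it; the furniture and walls round the work are solid. World frame = base frame: x ahead of the robot, y to its left, z up, the work surface at z = 0. Lengths are in m, angles in rad, forces in N, time in s.
With the tool pointing down it reaches from about 0.325 to 0.75 m from the base axis. Payload 7.6 kg.
Tool frame: the origin (TCP) lies midway between the tips of the shut fingers; the grasp point (between the pads) lies 19 mm behind it (r.grasp_offset is the distance from the TCP to the grasp point, in m); z points along the fingers, y is the direction in which the jaws open and shut (so a half turn about z gives the same grasp; the last joint's range is limited). The gripper opens to 85 mm and grips with 20 to 120 N. Pads are 22 mm wide; open, the fingers measure 114 mm over their backs; the gripper's body (76 mm by 85 mm) begins 54 mm behind the grasp point. The pads swing forward as they close: fully open they stand 13 mm farther back than shut.
Start: joints at [-1.212, 0.052, 1.401, -0, 1.689, -0.07], TCP at [0.218, -0.477, 0.231] pointing down, gripper open.
Joint ranges: [-2.9, 2.9], [-0.91, 2.17], [0.12, 2.37], [-1.06, 4.2], [0.26, 2.73], [-2.93, 2.93]. Speed limits (rad/s): [2.57, 2.57, 3.01, 3.14, 3.14, 3.14].

INTERFACE

Orientations are given as [roll, pitch, yaw] about the fixed x, y, z axes, in that order (R = Rz(yaw) Ry(pitch) Rx(roll)).
In Python, from bench import r, cams gives the robot as it stands. The module is installed in compiled form; this text tells all that it offers.
- The arm moves only by the tool jog_arm, never from a script. Its arguments are lists of equal length, an entry for each row: "delta_pos": the shift along the tool's x, y, z in mm, a list of three; "dr": the turn, a rotation vector about the tool's x, y, z in degrees, a list of three; "fingers": the finger opening in mm, from 0 to 85.4. In form: {"delta_pos": [[tx, ty, tz], ...], "dr": [[ax, ay, az], ...], "fingers": [fingers, ...]}. A call has 1 to 20 rows; each row shifts and turns the commanded pose from where the row before left it, along the tool's axes as they then stand; what a row does not reach is not made up. A row lasts 1/8 s, in which the tool goes at most 62.5 mm and 10.7 degrees, less where a joint would pass 70% of its speed; a pose out of reach is approached as far as the arm can. A call is refused whole if a number of a shift passes 62.5 or a number of a turn 10.7, either way. A call with a gripper value outside its range is refused whole. The fingers move at their own pace and stop on an object; "squeeze" is the grip in N (left out, the last holds). Time passes only in rows, so rows that do not move let the fingers close. It gives the time, the measured TCP pose, the force and the opening at its end, in the units of the state.
- r.get_obs(): the state, without advancing time (a new reading comes with each control period).
- cams.get_image(name): name is "side" or "top"; returns a dict with "frame" (420x560x3 uint8, blue, green, red), "z_map" (420x560 float32, m along the optical axis (not along the pixel's ray), 0 where there is no reading), "mtx" (3x3 intrinsics, pixels), "rvec" (rotation vector, rad) and "tvec" (3), from world to camera coordinates, as OpenCV has them. Camera axes: x right, y down, z forward; pixel columns grow to the right and rows downward; lengths in m; the calibration is good to about 2 mm. A picture is of the moment at which its call begins.
- r.hand_in(): hands the job in, once; it reports no verdict.
Trained networks look in a picture, given as the dict that the camera call returned (one of the last four; its "shot" number tells which), for a name from the list of things; names that differ only in an ending like _2 or _b are one class to them, and where a whole thing is asked for, a point or a joint stands for the part that bears it (a point fixed in the world has none). Each returns a list of dicts, best first, with "p" (0 to 1); they miss things now and then, are a little off and sometimes report something else, mostly with a low value. They report only what shows in the picture. A call takes as long as a camera call. They do not tell look-alikes from the thing itself.
- cams.boxes_of(label, picture): "point" ([x, y, z] in m, in world coordinates, good to about 4 mm: the middle of the surface that is visible of it).
- cams.trace(label, picture): "region" (420x560 bool, what is visible of it).
The state is a dict: "time": time; "qpos": joint angles; "joint_vel": joint speeds; "joint_torque": joint torques, N m; "ee_pos": TCP position; "ee_rot": TCP orientation; "contact_force": force on the tool from outside, world axes, zero at the start; "ft_torque": the same for the moment, N m; "finger_gap": opening from 0.0 (shut) to 1.0 (fully open).
Only numpy, scipy, OpenCV 4.12 (cv2) and the standard library are available. Lean on these libraries where they do the work, as an engineer would, in place of code of your own. Each camera call takes 0.05 s, during which the arm holds its last target.

## Working session

There is one attempt and no reset: what is moved stays moved. The work goes in short steps, Python scripts to look and compute and a tool call to move; the robot and the scene stay as the last step left them, time stands still between calls to the robot, and variables do not carry over. Pictures are saved under pics/ and viewed, and the job is handed in when it is done.

Besides the shell and the picture viewer there is one more tool, called after "Request:" in YAML: its name, and indented under it one key for each argument. jog_arm: Moves the arm, as the interface text tells. Its arguments: {"type":"object","properties":{"delta_pos":{"type":"array"},"dr":{"type":"array"},"fingers":{"type":"array"},"squeeze":{"type":"number"}},"required":["delta_pos","dr","fingers"]}

```bash
mkdir -p pics; python3 - <<'E'
from bench import r,cams
import cv2,numpy as np
print(r.get_obs())
for n in("top","side"):
    p=cams.get_image(n); cv2.imwrite(f"pics/{n}0.png",p["frame"]); np.savez(f"{n}0.npz",**{k:v for k,v in p.items()})
    for l in("cap","test_port","tab_a","cap_top","port_flange"):
        try: print(n,l,[(d["p"],np.round(d["point"],4)) for d in cams.boxes_of(l,p)][:5])
        except Exception as e: print(l,e)
E
```

```text
{'time': 0.0, 'qpos': array([-1.21227016e+00,  5.28536880e-02,  1.40172508e+00,  3.86995975e-05,
        1.68860168e+00, -7.02979421e-02]), 'joint_vel': array([-1.25488599e-04,  5.17801092e-04,  1.86454690e-03, -3.17369457e-04,
        6.53733572e-04, -8.72091099e-07]), 'joint_torque': array([-1.47568164e-03, -3.81672049e+01, -3.60187268e+01, -1.63033910e-04,
        6.20126899e-03, -2.08117427e-06]), 'ee_pos': array([ 0.21822214, -0.47716825,  0.23046339]), 'ee_rot': array([-3.14001148e+00, -1.49870371e-04,  4.28828511e-01]), 'contact_force': array([-1.00264457, -0.31844476,  0.21220163]), 'ft_torque': array([-0.0105156 ,  0.01418184,  0.059071  ]), 'finger_gap': 0.9975557617144738}
top cap [(0.94, array([0.4736, 0.188 , 0.0365])), (0.81, array([0.5776, 0.1946, 0.0403])), (0.57, array([0.3729, 0.1661, 0.0367]))]
top test_port [(0.65, array([ 0.4965, -0.1208,  0.0079]))]
top tab_a [(0.5, array([0.7021, 0.1337, 0.0236])), (0.48, array([0.4586, 0.2113, 0.0321])), (0.42, array([0.4877, 0.1661, 0.027 ])), (0.41, array([0.368 , 0.145 , 0.0293]))]
top cap_top [(0.92, array([0.5774, 0.1957,
[... 185 characters left out ...]
 0.1869, 0.0308])), (0.56, array([0.5776, 0.212 , 0.0262])), (0.33, array([0.4595, 0.215 , 0.0212])), (0.27, array([0.7161, 0.0299, 0.0178]))]
side test_port [(0.89, array([ 0.4993, -0.1108,  0.0104])), (0.68, array([0.4582, 0.2155, 0.0216]))]
side tab_a [(0.54, array([0.4946, 0.1709, 0.0307])), (0.46, array([0.6017, 0.221 , 0.0229])), (0.44, array([0.3871, 0.1995, 0.0206])), (0.43, array([0.4608, 0.2167, 0.023 ])), (0.42, array([0.557 , 0.1865, 0.0292]))]
side cap_top [(0.86, array([0.5795, 0.2116, 0.0296])), (0.67, array([0.6234, 0.0094, 0.0073])), (0.66, array([0.47  , 0.2033, 0.0318])), (0.63, array([0.3766, 0.1904, 0.0326]))]
side port_flange [(0.62, array([ 0.499 , -0.1109,  0.0103]))]
```

View pics/top0.png

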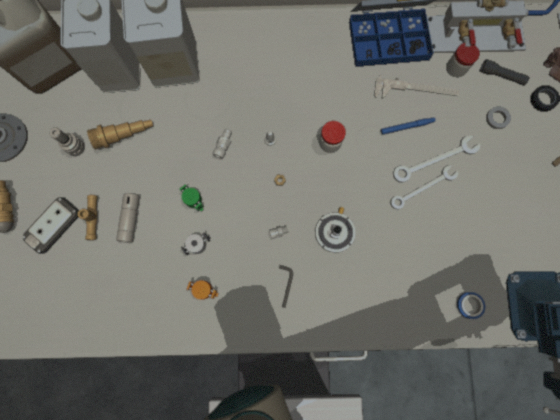

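View pics/side0.png

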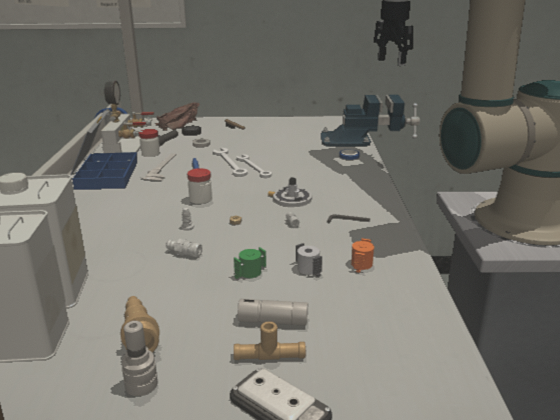

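```bash
cat > h.py <<'E'
import numpy as np,cv2
def cloud(p):
    z=p["z_map"];K=p["mtx"];R=cv2.Rodrigues(np.array(p["rvec"],float))[0];t=np.array(p["tvec"],float).ravel()
    v,u=np.mgrid[:z.shape[0],:z.shape[1]]
    c=np.stack([(u-K[0,2])/K[0,0]*z,(v-K[1,2])/K[1,1]*z,z],-1)
    w=(c-t)@R
    w[z<=0]=np.nan
    return w
def proj(p,P):
    return cv2.projectPoints(np.array(P,float).reshape(-1,3),np.array(p["rvec"],float),np.array(p["tvec"],float),p["mtx"],None)[0].reshape(-1,2)
E
python3 - <<'E'
from h import *
d=dict(np.load("top0.npz"));s=dict(np.load("side0.npz"))
w=cloud(d);ws=cloud(s)
np.set_printoptions(precision=4,suppress=True,linewidth=200)
print("campos",-cv2.Rodrigues(d["rvec"])[0].T@d["tvec"].ravel(),-cv2.Rodrigues(s["rvec"])[0].T@s["tvec"].ravel())
for n,c,q in(("cap",(.472,.187),.05),("port",(.496,-.12),.07)):
    for nm,W,P in(("top",w,d),("side",ws,s)):
        m=(abs(W[...,0]-c[0])<q)&(abs(W[...,1]-c[1])<q*.8)&(W[...,2]>.004)
        print(n,nm,m.sum(),np.nanmean(W[m],0))
        vv,uu=np.where(m)
        np.save(f"{n}_{nm}.npy",np.c_[uu,vv,W[m]])
        u0,u1,v0,v1=uu.min()-6,uu.max()+7,vv.min()-6,vv.max()+7
        print("crop",u0,u1,v0,v1)
        cv2.imwrite(f"pics/{n}_{nm}.png",cv2.resize(P["frame"][v0:v1,u0:u1],None,fx=10,fy=10,interpolation=cv2.INTER_NEAREST)[:600,:800])
a=np.load("cap_top.npy")
z=np.full((30,30),0)
for u,v,x,y,zz in a:
    uu,vv=int(u-181),int(v-228)
    if 0<=uu<30 and 0<=vv<30:z[vv,uu]=round(zz*1000)
print(z)
E
```

```text
campos [0.3601 0.0045 0.9362] [0.5265 1.0327 0.5226]
cap top 403 [0.4749 0.1865 0.033 ]
crop 175 217 223 276
cap side 688 [0.4765 0.1994 0.0274]
crop 289 328 237 282
port top 1304 [ 0.4976 -0.1205  0.0129]
crop 307 363 198 269
port side 677 [ 0.5001 -0.1096  0.0159]
crop 261 318 171 212
[[ 0  0  0  0  0  0  0  0  0  0  0  0  0  0  0  0  0  0  0  0  0  0  0  0  0  0  0  0  0  0]
 [ 0  0  5  0  0  0  0  0  0  0  0  0  0  0  0  0  0  0  0  0  0  0  0  0  0  0  0  0  0  0]
 [ 0  0  0  0  0  0  0  0  0  0  0  0  0  0  0  0  0  0  0  0  0  0  0  0  0  0  0  0  0  0]
 [ 0  0  0  0  0  0  0  0  0  0  0  0  0  0  0  0  0  0  0  0  0  0  0  0  0  0  0  0  0  0]
 [ 0  0  0  0  0  0  0  0  0  0  0  0  0  0  0  0  0  0  0  0  0  0 35  0  0  0  0  0  0  0]
 [ 0  0  0  0  0  0  0  0  0  0  0  0  0  0  0  0  0  0  0  0  0 36 38 35  0  0  0  0  0  0]
 [ 0  0  0  0  0  0  0  0  0  0  0 39 38 39 38 35  0  0  0  0  0  0 38 38 31  0  0  0  0  0]
 [ 0  0  0  0  0  0  0  0  0 39 37 39 38 36 38 40 36 37 37  0  0 28 29 40 38 26  0  0  0  0]
 [ 0  0  0  0  0  0  0 35 37 35 39 37 40 34 32 38 38 36 40 36 28 30 
[... 1278 characters left out ...]
36 39 41 38 38 32 23 17  9  0  0  0  0  0  0  0]
 [ 0  0 42 39 37 27 29 27  0 39 35 40 35 39 36 37 37 29 31 24 17  6  0  0  0  0  0  0  0  0]
 [ 0  0  0 39 38 29 17  0  0  0  0 25 31 32 34 31 24 23 14 11  8  0  0  0  0  0  0  0  0  0]
 [ 0  0  0 39 36 33  0  9  0  0  0  0  0  0  8 10 10  8  0  0  0  0  0  0  0  0  0  0  0  0]
 [ 0  0  0  0  0 27 19 12  0  0  0  0  0  0  0  0  0  0  0  0  0  0  0  0  0  0  0  0  0  0]
 [ 0  0  0  0  0  0  0  0  0  0  0  0  0  0  0  0  0  0  0  0  0  0  0  0  0  0  0  0  0  0]
 [ 0  0  0  0  0  0  0  0  0  0  0  0  0  0  0  0  0  0  0  0  0  0  0  0  0  0  0  0  0  0]
 [ 0  0  0  0  0  0  0  4  0  0  0  0  0  0  0  0  0  0  0  0  0  0  0  0  0  0  0  0  0  0]]
```

```bash
python3 - <<'E'
from h import *
from scipy.optimize import minimize
d=dict(np.load("top0.npz"))
np.set_printoptions(precision=4,suppress=True,linewidth=200)
R=cv2.Rodrigues(d["rvec"])[0];t=d["tvec"].ravel();C=-R.T@t
def plane(uv,z):
    K=d["mtx"];uv=np.atleast_2d(uv).astype(float)
    r=np.c_[(uv[:,0]-K[0,2])/K[0,0],(uv[:,1]-K[1,2])/K[1,1],np.ones(len(uv))]@R
    return (C+r*((z-C[2])/r[:,2])[:,None])[:,:2]
a=np.load("cap_top.npy")
m=a[:,4]>.0325
P=plane(a[m,:2],.038)
# model: disc r=.02 union tab plates half width 9mm, |y| 24.5..29.5 ; score by IoU on grid of pixels
u,v=np.meshgrid(np.arange(176,217),np.arange(223,262));G=plane(np.c_[u.ravel(),v.ravel()],.038)
occ=np.zeros(u.shape,bool)
for x in a[m]:
    if x[1]<262 and x[0]<217: occ[int(x[1])-223,int(x[0])-176]=1
occ=occ.ravel()
def sc(p,th0=None):
    c,s=np.cos(p[2]),np.sin(p[2]);q=(G-p[:2]);x=q[:,0]*c+q[:,1]*s;y=-q[:,0]*s+q[:,1]*c
    sg=lambda e:1/(1+np.exp(-e/.0006))
    disc=sg(.020-np.hypot(x,y))
    tab=sg(.009-abs(x))*sg(.0295-abs(y))*sg(abs(y)-p[3])
    mm=np.maximum(disc,tab)
    return ((mm-occ)**2).sum()
best=min((minimize(sc,[.472,.187,th,.0255],method="Nelder-Mead",options=dict(xatol=1e-5,maxiter=2000)) for th in np.radians(range(-90,90,15))),key=lambda r:r.fun)
print(best.x,np.degrees(best.x[2]),best.fun,occ.sum())
p=best.x
# draw
def dr(img,pts,z):
    q=proj(d,np.c_[pts,np.full(len(pts),z)])
    return q
f=np.linspace(0,6.28,40)
def L(x,y):
    c,s=np.cos(p[2]),np.sin(p[2]);return np.c_[p[0]+c*x-s*y,p[1]+s*x+c*y]
im=cv2.resize(d["frame"][220:265,173:220],None,fx=12,fy=12,interpolation=cv2.INTER_NEAREST)
for pts in (L(.02*np.cos(f),.02*np.sin(f)),L(np.array([-9,9,9,-9,-9])*1e-3,np.array([29.5,29.5,26,26,29.5])*1e-3),L(np.array([-9,9,9,-9,-9])*1e-3,-np.array([29.5,29.5,26,26,29.5])*1e-3)):
    q=((dr(im,pts,.038)-[173,220]+.5)*12).astype(np.int32)
    cv2.polylines(im,[q],False,(0,0,255),1)
cv2.imwrite("pics/capfit.png",im)
# port
im=cv2.resize(d["frame"][200:262,305:365],None,fx=9,fy=9,interpolation=cv2.INTER_NEAREST)
cv2.imwrite("pics/portz.png",im)
w=cloud(d);
print((w[212:252:1,322:350,2]*1000).round().astype(int))
E
```

```text
[0.4762 0.1878 0.5849 0.0251] 33.510463273323865 14.427094378731415 303
[[-1  1 -2 ... -1  1 -3]
 [ 3  3  1 ... -1 -3 -2]
 [ 6  0 -5 ... -1  1  1]
 ...
 [ 0 -2 -2 ... -1  0  1]
 [-1  2  0 ... -3  0  1]
 [-1  1 -2 ...  1 -1  0]]<stdin>:45: RuntimeWarning: invalid value encountered in cast
```

View pics/capfit.png

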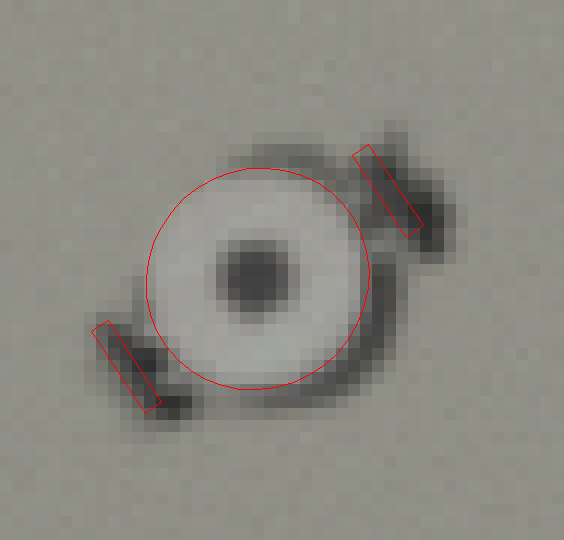

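View pics/portz.png

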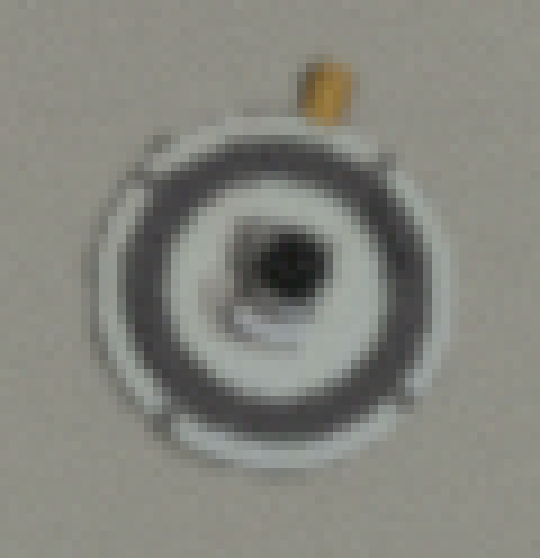

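View pics/port_side.png

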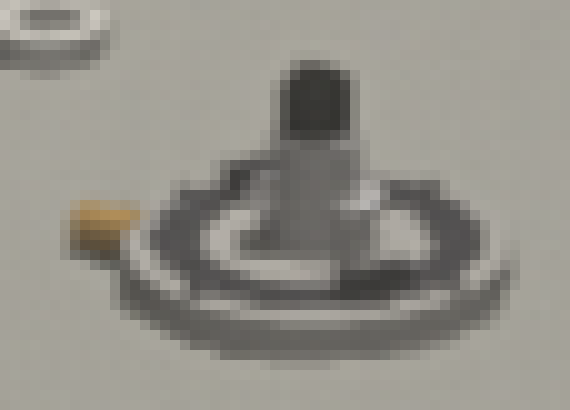

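```bash
python3 - <<'E'
from h import *
np.set_printoptions(precision=4,suppress=True,linewidth=200)
def plane(d,uv,z):
    R=cv2.Rodrigues(d["rvec"])[0];t=d["tvec"].ravel();C=-R.T@t
    K=d["mtx"];uv=np.atleast_2d(uv).astype(float)
    r=np.c_[(uv[:,0]-K[0,2])/K[0,0],(uv[:,1]-K[1,2])/K[1,1],np.ones(len(uv))]@R
    return (C+r*((z-C[2])/r[:,2])[:,None])[:,:2]
for n in("top","side"):
    d=dict(np.load(n+"0.npz"));w=cloud(d);f=d["frame"].astype(int)
    near=np.hypot(w[...,0]-.497,w[...,1]+.12)<.07
    hsv=cv2.cvtColor(d["frame"],cv2.COLOR_BGR2HSV)
    br=near&(hsv[...,1]>90); v,u=np.where(br); print(n,"brass",len(u),plane(d,np.c_[u,v],.006).mean(0),np.nanmedian(w[br],0))
    # circle fit: soft matching of flange edge r=.045 z=.01 and ring
    g=cv2.GaussianBlur(cv2.cvtColor(d["frame"],cv2.COLOR_BGR2GRAY),(0,0),.7).astype(np.float32)
    th=np.radians(np.arange(0,360,3))
    from scipy.ndimage import map_coordinates
    from scipy.optimize import minimize
    def samp(c,rad,z):
        q=proj(d,np.c_[c[0]+rad*np.cos(th),c[1]+rad*np.sin(th),np.full(len(th),z)])
        return map_coordinates(g,[q[:,1],q[:,0]],order=1)
    # radial profile
    c0=np.array([.497,-.12])
    res=[]
    for z in(.010,.0115):
      best=None
      for x in np.arange(.485,.510,.0005):
        for y in np.arange(-.132,-.108,.0005):
          P=[np.median(0*0+samp((x,y),rr,z)) for rr in (.0,)]
          a=[samp((x,y),rr,z) for rr in (.022,.0265,.0305,.034,.041)]
          s=-sum(k.std() for k in a)
          if best is None or s>best[0]:best=(s,x,y)
      print(n,z,best)
    x,y=best[1:]
    print([(int(1000*rr),round(float(samp((x,y),rr,.011).mean()))) for rr in np.arange(.012,.05,.002)])
    m=near&(w[...,2]>.03);print("post pts",m.sum(),np.nanmean(w[m],0), np.nanmax(w[m][:,2]))
    m=near&(w[...,2]>.045);print("plunger",m.sum(),np.nanmean(w[m],0))
E
```

```text
top brass 26 [ 0.5475 -0.1368] [ 0.5463 -0.136   0.0113]
top 0.01 (np.float32(-23.170742), np.float64(0.4975), np.float64(-0.1205))
top 0.0115 (np.float32(-22.169584), np.float64(0.497), np.float64(-0.1205))
[(12, 107), (14, 120), (16, 136), (18, 150), (20, 159), (22, 161), (24, 153), (26, 131), (28, 102), (30, 80), (32, 70), (34, 72), (36, 85), (38, 110), (40, 134), (41, 144), (44, 139), (46, 134), (48, 135), (50, 138)]
post pts 77 [ 0.4957 -0.1192  0.0461] 0.05490416976236888
plunger 48 [ 0.497  -0.1205  0.0508]
side brass 17 [ 0.5462 -0.1421] [ 0.5459 -0.1339  0.0106]
side 0.01 (np.float32(-89.618164), np.float64(0.4975), np.float64(-0.125))
side 0.0115 (np.float32(-89.46279), np.float64(0.4975), np.float64(-0.1215))
[(12, 106), (14, 113), (16, 123), (18, 132), (20, 138), (22, 137), (24, 131), (26, 118), (28, 105), (30, 96), (32, 92), (34, 93), (36, 100), (38, 112), (40, 125), (41, 135), (44, 137), (46, 134), (48, 131), (50, 130)]
post pts 88 [ 0.4976 -0.115   0.0417] 0.05407885824749795
plunger 33 [ 0.4978 -0.1166  0.0498]
```

Request:
jog_arm:
  delta_pos:
    - [16,-16,0]
    - [32,-31,0]
    - [32,-31,0]
    - [32,-31,0]
    - [32,-31,0]
    - [32,-31,0]
    - [32,-31,0]
    - [32,-31,0]
    - [32,-31,0]
    - [32,-31,0]
    - [32,-31,0]
    - [32,-31,0]
    - [32,-31,0]
    - [32,-31,10]
    - [32,-31,30]
    - [32,-31,30]
    - [15,-16,20]
    - [0,0,0]
    - [0,0,0]
  dr:
    - [0,0,0]
    - [0,0,0]
    - [0,0,0]
    - [0,0,0]
    - [0,0,0]
    - [0,0,0]
    - [0,0,0]
    - [0,0,0]
    - [0,0,0]
    - [0,0,0]
    - [0,0,0]
    - [0,0,0]
    - [0,0,0]
    - [0,0,0]
    - [0,0,0]
    - [0,0,0]
    - [0,0,0]
    - [0,0,-9]
    - [0,0,0]
  fingers: [80,80,80,80,80,80,80,80,80,80,80,80,80,80,80,80,80,80,80]
  squeeze: 22

```text
time: 2.98
ee_pos: [0.4763, 0.1872, 0.1411]
ee_rot: [-3.142, 0.0, 0.585]
contact_force: [0.3, -0.4, -0.0]
finger_gap: 0.936
```

```bash
cat >> h.py <<'E'
def need(o,tx,ty,tz,yaw):
    p=o["ee_pos"];y=o["ee_rot"][2];d=np.array([tx,ty,tz])-p
    c,s=np.cos(y),np.sin(y)
    print("pos",np.round(p,4),"yaw",round(np.degrees(y),2),"rot",np.round(o["ee_rot"],4),"F",np.round(o["contact_force"],1),"T",np.round(o["ft_torque"],3),"gap",round(o["finger_gap"]*85.4,1),"t",round(o["time"],2))
    print("need tool mm",np.round([1e3*(d[0]*c+d[1]*s),1e3*(d[0]*s-d[1]*c),-1e3*d[2]],2),"drz",round(-(yaw-np.degrees(y)),2))
E
python3 - <<'E'
from bench import r,cams
from h import *
need(r.get_obs(),.4762,.1878,.010,33.5)
for n in("top","side"):
    p=cams.get_image(n);cv2.imwrite(f"pics/{n}1.png",p["frame"]); np.savez(n+"1.npz",**p)
E
```

```text
pos [0.4763 0.1872 0.1411] yaw 33.52 rot [-3.1416e+00  5.0000e-04  5.8510e-01] F [ 0.3 -0.4 -0. ] T [-0.068  0.037 -0.019] gap 79.9 t 2.98
need tool mm [  0.23  -0.6  131.06] drz 0.02
```

View pics/side1.png

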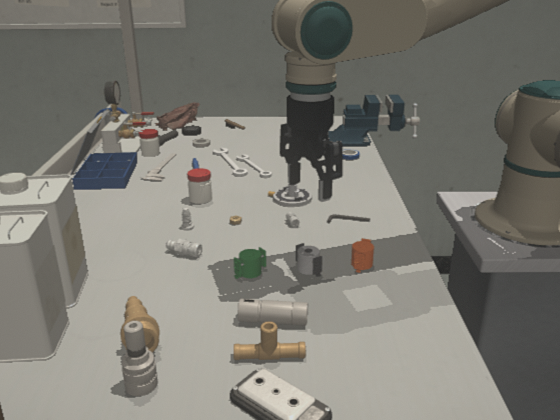

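Request:
jog_arm:
  delta_pos:
    - [0,-0.6,20]
    - [0,0,20]
    - [0,0,20]
    - [0,0,20]
    - [0,0,15]
    - [0,0,10]
    - [0,0,0]
  dr:
    - [0,0,0]
    - [0,0,0]
    - [0,0,0]
    - [0,0,0]
    - [0,0,0]
    - [0,0,0]
    - [0,0,0]
  fingers: [80,80,80,80,80,80,80]

```text
time: 3.95
ee_pos: [0.4759, 0.1873, 0.0359]
ee_rot: [-3.141, 0.001, 0.585]
contact_force: [0.5, -0.0, -0.6]
finger_gap: 0.94
```

```bash
python3 - <<'E'
from bench import r,cams
from h import *
need(r.get_obs(),.4762,.1878,.010,33.5)
p=cams.get_image("side")
a=dict(np.load("side0.npz"));w=cloud(a)
m=(np.hypot(w[...,0]-.476,w[...,1]-.188)<.04)&(w[...,2]>.0365);print(m.sum(),np.nanmean(w[m],0))
cv2.imwrite("pics/side2.png",cv2.resize(p["frame"][130:290,240:390],None,fx=3.7,fy=3.7))
E
```

```text
pos [0.4759 0.1873 0.0359] yaw 33.53 rot [-3.1414e+00  9.0000e-04  5.8520e-01] F [ 0.5 -0.  -0.6] T [-0.053  0.045 -0.054] gap 80.3 t 3.95
need tool mm [ 0.54 -0.21 25.88] drz 0.03
241 [0.4764079  0.19069929 0.03871681]
```

View pics/side2.png

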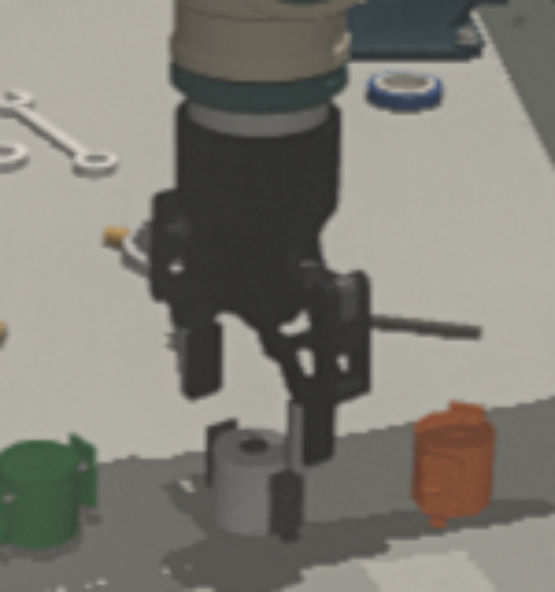

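Request:
jog_arm:
  delta_pos:
    - [0.5,0,10]
    - [0,0,9]
    - [0,0,5]
    - [0,0,0]
    - [0,0,0]
    - [0,0,0]
    - [0,0,0]
    - [0,0,0]
    - [0,0,0]
    - [0,0,0]
  dr:
    - [0,0,0]
    - [0,0,0]
    - [0,0,0]
    - [0,0,0]
    - [0,0,0]
    - [0,0,0]
    - [0,0,0]
    - [0,0,0]
    - [0,0,0]
    - [0,0,0]
  fingers: [80,80,80,70,62,56,50,46,44,44]
  squeeze: 22

```text
time: 5.25
ee_pos: [0.4771, 0.1881, 0.0139]
ee_rot: [3.141, -0.002, 0.586]
contact_force: [-4.1, 0.0, 9.9]
finger_gap: 0.564
```

```bash
python3 - <<'E'
from bench import r,cams
from h import *
need(r.get_obs(),.4762,.1878,.012,33.5)
p=cams.get_image("side")
cv2.imwrite("pics/side3.png",cv2.resize(p["frame"][150:290,250:390],None,fx=4,fy=4))
E
```

```text
pos [0.4771 0.1881 0.0139] yaw 33.56 rot [ 3.1413e+00 -1.8000e-03  5.8580e-01] F [-4.1  0.   9.9] T [-0.071  0.641 -0.11 ] gap 48.1 t 5.25
need tool mm [-0.95 -0.28  1.9 ] drz 0.06
```

View pics/side3.png

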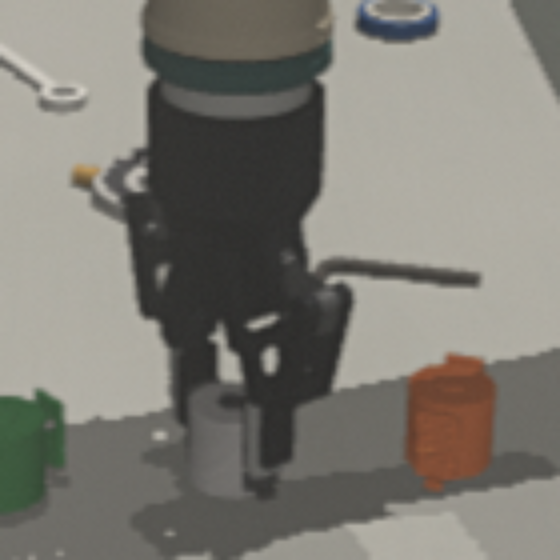

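Request:
jog_arm:
  delta_pos:
    - [0,0,-3]
    - [0,0,-15]
    - [0,0,-30]
    - [0,0,-30]
    - [0,0,-20]
    - [0,0,0]
    - [0,0,0]
  dr:
    - [0,0,0]
    - [0,0,0]
    - [0,0,0]
    - [0,0,0]
    - [0,0,0]
    - [0,0,0]
    - [0,0,0]
  fingers: [44,44,44,44,44,44,44]

```text
time: 6.18
ee_pos: [0.476, 0.1876, 0.1094]
ee_rot: [-3.141, 0.001, 0.586]
contact_force: [0.1, 0.3, -2.3]
finger_gap: 0.559
```

```bash
python3 - <<'E'
from bench import r,cams
from h import *
need(r.get_obs(),.497,-.1203,.11,74)
p=cams.get_image("side")
cv2.imwrite("pics/side4.png",cv2.resize(p["frame"][90:250,230:390],None,fx=3.7,fy=3.7))
p=cams.get_image("top")
cv2.imwrite("pics/top4.png",p["frame"]);np.savez("side4",**p)
E
```

```text
pos [0.476  0.1876 0.1094] yaw 33.57 rot [-3.1413e+00  1.4000e-03  5.8590e-01] F [ 0.1  0.3 -2.3] T [ 0.041  0.009 -0.083] gap 47.7 t 6.17
need tool mm [-152.72  268.14   -0.63] drz -40.43
```

View pics/side4.png

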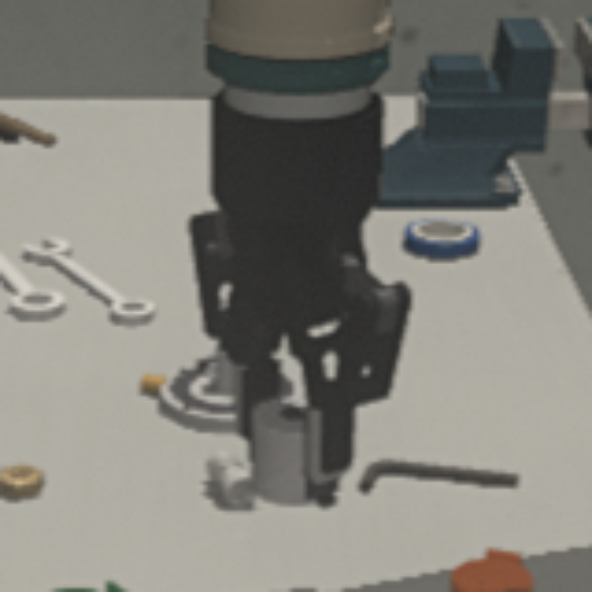

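Request:
jog_arm:
  delta_pos:
    - [-8,14,-5]
    - [-17,30,0]
    - [-17,30,0]
    - [-17,30,0]
    - [-17,30,0]
    - [-17,30,0]
    - [-17,30,0]
    - [-17,30,0]
    - [-17,29,0]
    - [-8.7,15.1,0]
    - [0,0,0]
    - [0,0,0]
    - [0,0,0]
    - [0,0,0]
    - [0,0,0]
    - [0,0,0]
    - [0,0,0]
  dr:
    - [0,0,0]
    - [0,0,0]
    - [0,0,0]
    - [0,0,0]
    - [0,0,0]
    - [0,0,0]
    - [0,0,0]
    - [0,0,0]
    - [0,0,0]
    - [0,0,0]
    - [0,0,-8]
    - [0,0,-8]
    - [0,0,-8]
    - [0,0,-8]
    - [0,0,-8.4]
    - [0,0,0]
    - [0,0,0]
  fingers: [44,44,44,44,44,44,44,44,44,44,44,44,44,44,44,44,44]

```text
time: 8.4
ee_pos: [0.4974, -0.12, 0.1153]
ee_rot: [-3.141, 0.0, 1.288]
contact_force: [-0.8, 0.4, -1.6]
finger_gap: 0.555
```

```bash
python3 - <<'E'
from bench import r,cams
from h import *
need(r.get_obs(),.497,-.1203,.068,74)
for n in("side","top"):
    p=cams.get_image(n);np.savez(n+"5",**p)
    c=(slice(100,240),slice(220,360)) if n=="side" else (slice(160,300),slice(260,400))
    cv2.imwrite(f"pics/{n}5.png",cv2.resize(p["frame"][c],None,fx=4,fy=4))
    for l in("cap_top","cap","cap_lugs"):print(n,l,[(d["p"],np.round(d["point"],4)) for d in cams.boxes_of(l,p)][:4])
E
```

```text
pos [ 0.4974 -0.12    0.1153] yaw 73.81 rot [-3.1414  0.      1.2883] F [-0.8  0.4 -1.6] T [ 0.058  0.056 -0.012] gap 47.4 t 8.4
need tool mm [-0.36 -0.31 47.25] drz -0.19
side cap_top [(0.85, array([0.3759, 0.1885, 0.0326])), (0.72, array([ 0.4968, -0.1084,  0.1235])), (0.57, array([0.5798, 0.2141, 0.0301]))]
side cap [(0.89, array([0.3772, 0.1856, 0.0323])), (0.78, array([ 0.5016, -0.108 ,  0.1219])), (0.71, array([0.5777, 0.2117, 0.0266]))]
side cap_lugs [(0.94, array([0.5794, 0.2137, 0.0253])), (0.93, array([0.3816, 0.1892, 0.0275])), (0.6, array([ 0.5055, -0.1084,  0.1248]))]
top cap_top [(0.91, array([0.3683, 0.1662, 0.0384])), (0.78, array([0.5721, 0.1967, 0.0399]))]
top cap [(0.94, array([0.5749, 0.1963, 0.0406])), (0.77, array([0.3738, 0.1652, 0.0392]))]
top cap_lugs [(0.81, array([0.5741, 0.1908, 0.0386])), (0.81, array([0.3768, 0.1698, 0.0377])), (0.43, array([ 0.4764, -0.1159,  0.0099]))]
```

View pics/side5.png

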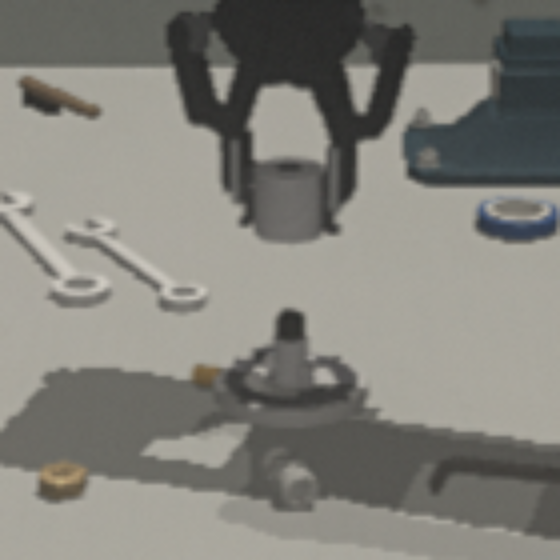

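View pics/top5.png

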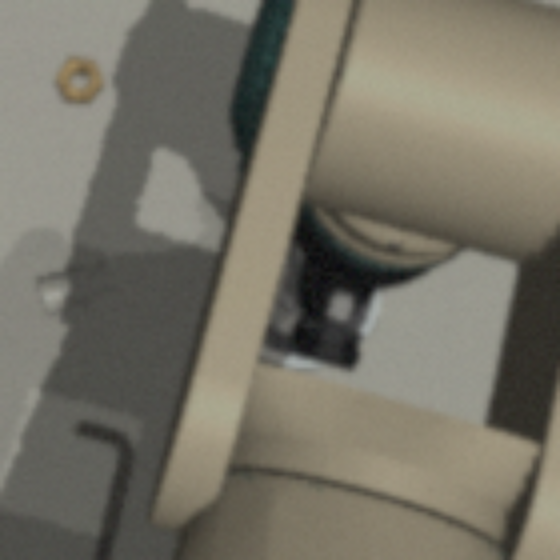

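```bash
python3 - <<'E'
from h import *
np.set_printoptions(precision=1,suppress=True,linewidth=220)
p=dict(np.load("side5.npz"));w=cloud(p)
m=(abs(w[...,0]-.497)<.06)&(w[...,2]>.09)&(w[...,2]<.16)&(w[...,1]<-.05)&(w[...,1]>-.2)
v,u=np.where(m)
for row in range(138,162,2):
    s=slice(272,312);x=w[row,s]
    print(row,p["frame"][row,s].mean(-1).astype(int))
print("rows: y (mm+) and z")
for row in range(140,162,3):
    x=w[row,278:306];print(row,x[:,1]*1e3);print("z",x[:,2]*1e3,)
# circle fit of cap front wall
from scipy.optimize import least_squares
sub=w[143:158,284:300].reshape(-1,3);sub=sub[(sub[:,1]>-.115)&(sub[:,2]<.135)]
f=least_squares(lambda q:np.hypot(sub[:,0]-q[0],sub[:,1]-q[1])-.02,[.497,-.12],loss="soft_l1",f_scale=.002);print("cap fit",f.x*1e3,len(sub))
a=dict(np.load("side0.npz"));w0=cloud(a)
sub=w0[:,:][(np.hypot(w0[...,0]-.497,w0[...,1]+.12)<.02)&(w0[...,2]>.041)&(w0[...,2]<.051)]
print("plunger pts",len(sub),sub.mean(0)*1e3,sub.std(0)*1e3)
sub=w0[:,:][(np.hypot(w0[...,0]-.476,w0[...,1]-.188)<.023)&(w0[...,2]>.006)&(w0[...,2]<.033)]
f=least_squares(lambda q:np.hypot(sub[:,0]-q[0],sub[:,1]-q[1])-.02,[.476,.188],loss="soft_l1",f_scale=.002);print("cap0 fit side",f.x*1e3,len(sub))
sub=w0[(np.hypot(w0[...,0]-.497,w0[...,1]+.12)<.018)&(w0[...,2]>.024)&(w0[...,2]<.037)]
f=least_squares(lambda q:np.hypot(sub[:,0]-q[0],sub[:,1]-q[1])-.0105,[.497,-.12],loss="soft_l1",f_scale=.002);print("post fit side",f.x*1e3,len(sub))
E
```

```text
138 [164 167 152 105  51  68  94  83  55  44  64 137 171 167 166 165 162 161 160 159 159 161 161 162 162 164 164 167 167 126  81  95  83  56  49  46  54 129 168 164]
140 [165 167 154 103  51  70  93  83  53  45  47  73 111 123 113 105 102 101  94  89  90  90  96 103 105 106 112 131 154 125  80  98  80  53  49  47  55 131 168 164]
142 [163 166 152 103  49  72  93  83  55  54  58  74  86  86  87  86  86  77  65  62  63  63  68  79  89  85  86  86  94  81  81  99  81  54  48  48  65 135 167 166]
144 [164 166 152 103  50  69  95  82  57  55  58  71  87  94  96  96  97  95  90  90  90  91  95  95  95  98  98  87  68  59  82  98  82  54  49  45  66 134 167 164]
146 [165 165 167 128  62  68  92  85  64  59  76  87  87  92  96  98 101 103 107 106 107 105 102 103 101 102  99  88  68  59  81  98  79  54  49  46  69 134 165 163]
148 [163 164 165 152 142 127 107  85  62  56  58  71  88  94  97  98 102 103 103 103 106 105 103 102 104 101  99  91  72  60  83  98  78  52  46  64 130 165 165 163]
150 [162 164 163 165 166 151 117  94  79  64  55  72  89  94  98 100 101 103 105 104 105 105 105 104 104
[... 3320 characters left out ...]
7 -108.1 -109.3 -106.7 -392.1 -391.6]
z [ -0.   -0.1  -1.    1.   -1.4 103.4 104.1 105.2 107.2 106.6 107.4 106.7 108.9 108.9 107.5 106.8 107.  106.9 108.9 106.6 106.  102.8   0.2 105.4 104.9 105.8   1.5   1.6]
161 [-380.2 -375.1 -373.9 -364.3 -370.  -371.6 -370.5 -374.4 -372.  -373.5 -380.  -373.6 -373.8 -372.6 -372.1 -371.2    nan -364.9 -372.7 -376.2 -367.9 -372.6 -372.  -376.  -368.  -369.4 -371.  -370.2]
z [-2.5 -0.6 -0.2  3.3  1.2  0.6  1.  -0.5  0.4 -0.2 -2.6 -0.3 -0.4  0.1  0.2  0.6  nan  2.8 -0.1 -1.4  1.7 -0.1  0.1 -1.4  1.5  1.   0.4  0.7]
cap fit [ 499.  -121.7] 181
plunger pts 33 [ 497.2 -114.8   46.6] [4.6 2.9 3. ]
cap0 fit side [476.1 187.9] 196
post fit side [ 497.6 -121.1] 51
```

```bash
python3 - <<'E'
from h import *
p=dict(np.load("side5.npz"))
print(proj(p,[[.4974,-.12,.115],[.4974,-.1,.1014],[.4974,-.1,.0995],[.4974,-.1,.1035],[.4974,-.10,.1394],[.4975,-.1205,.047],[.4975+.02,-.1205,.1014],[.4975-.02,-.1205,.1014]]))
f=np.load("side0.npz")["frame"].mean(-1).astype(int)
for row in range(176,188,1):print(row,f[row,282:304])
for c in (288,290,292,294): print(c,p["frame"].mean(-1).astype(int)[134:164,c])
E
```

```text
[[292.02463572 152.17919152]
 [292.21394346 161.00361838]
 [292.21028784 161.80845395]
 [292.21798953 160.11282145]
 [292.28808692 144.67991306]
 [291.85363428 180.17362061]
 [283.06979745 157.8836489 ]
 [300.83209499 157.76331353]]
176 [160 161 161 162 160 161 162 164 158 156 156 159 162 164 161 162 162 161
 162 160 160 160]
177 [161 161 161 162 162 162 164 160 131 102 102 117 139 157 162 162 162 161
 160 161 160 161]
178 [161 161 161 161 162 164 161 134  83  58  56  57  67 104 147 163 161 161
 162 159 161 160]
179 [161 160 162 162 163 163 148 101  56  54  57  56  53  71 133 165 162 161
 160 162 159 161]
180 [161 161 161 162 163 162 137  82  54  55  58  56  52  66 130 163 163 162
 161 160 161 159]
181 [160 161 162 162 163 164 137  81  52  55  54  54  52  67 132 164 163 161
 160 161 160 161]
182 [162 161 160 161 163 164 136  80  53  53  55  55  50  66 131 165 162 160
 159 161 161 160]
183 [160 162 162 162 163 162 129  75  50  52  54  52  51  70 133 164 162 161
 160 160 160 161]
184 [161 162 163 162 164 155 120  80  67  62  63  65  76  96 133 158 162 162
 161 160 161 160]
185 [162 162 163 163 161 148 118 104 102  92  92  95 117 134 136 149 162 161
 162 161 160 159]
186 [160 155 154 145 125 115 101  93  99 101 103 103 104 105 118 147 163 161
 161 161 160 160]
187 [148 119  94  85  82  86  88  92  98 103 104 104 100 100 117 145 161 163
 162 163 162 163]
288 [163 163 164 165 162 139 102  79  86  90  97 102 101 102 102 100 101 103
 103 104 103 103 103 106 104 105 129 166 165 162]
290 [163 162 163 164 160 132  94  55  65  86  90 107 107 105 103 105 105 105
 105 105 105 104 107 108 107 104 122 166 165 164]
292 [162 161 163 164 159 125  90  55  63  88  90 107 107 106 106 105 105 106
 107 107 105 107 108 109 106 106 118 157 164 164]
294 [163 162 163 164 161 133  96  59  68  88  95 105 102 103 103 105 105 106
 105 105 105 107 108 107 105 104 121 165 165 163]
```

Request:
jog_arm:
  delta_pos:
    - [0,-0.8,10]
    - [0,0,20]
    - [0,0,20]
    - [0,0,15]
    - [0,0,0]
  dr:
    - [0,0,0]
    - [0,0,0]
    - [0,0,0]
    - [0,0,0]
    - [0,0,0]
  fingers: [44,44,44,44,44]

```text
time: 9.43
ee_pos: [0.4958, -0.1196, 0.0488]
ee_rot: [-3.139, 0.0, 1.291]
contact_force: [-0.6, -0.6, -1.5]
finger_gap: 0.56
```

```bash
python3 - <<'E'
from bench import r,cams
from h import *
need(r.get_obs(),.497,-.1203,.036,74)
p=cams.get_image("side");np.savez("side6",**p)
cv2.imwrite("pics/side6.png",cv2.resize(p["frame"][140:220,250:340],None,fx=7,fy=7))
E
```

```text
pos [ 0.4958 -0.1196  0.0488] yaw 73.97 rot [-3.1387  0.      1.291 ] F [-0.6 -0.6 -1.5] T [-0.045  0.01   0.02 ] gap 47.8 t 9.43
need tool mm [-0.37  1.34 12.79] drz -0.03
```

View pics/side6.png

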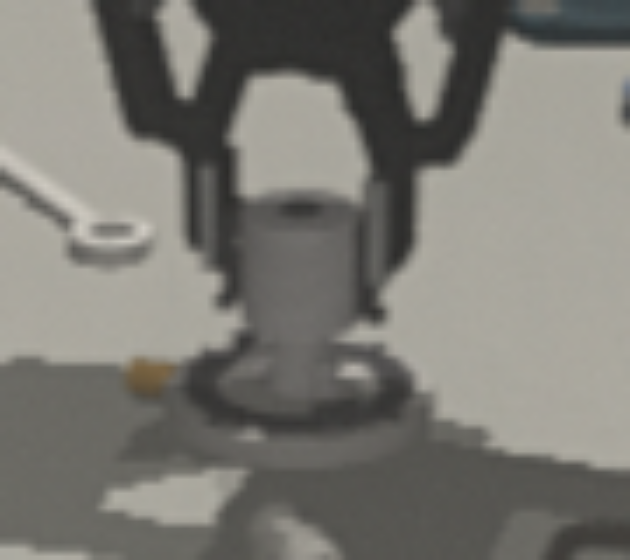

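Request:
jog_arm:
  delta_pos:
    - [0,0,6]
    - [0,0,6]
    - [0,0,3]
    - [0,0,0]
  dr:
    - [0,0,0]
    - [0,0,0]
    - [0,0,0]
    - [0,0,0]
  fingers: [44,44,44,44]

```text
time: 9.98
ee_pos: [0.4966, -0.1198, 0.035]
ee_rot: [-3.141, 0.0, 1.291]
contact_force: [0.1, -0.2, -2.2]
finger_gap: 0.559
```

Request:
jog_arm:
  delta_pos:
    - [0,0,2]
    - [0,0,0]
  dr:
    - [0,0,0]
    - [0,0,0]
  fingers: [44,44]

```text
time: 10.22
ee_pos: [0.4967, -0.1199, 0.0333]
ee_rot: [3.142, 0.0, 1.291]
contact_force: [-0.7, 0.1, -1.9]
finger_gap: 0.563
```

```bash
python3 - <<'E'
from bench import r,cams
from h import *
need(r.get_obs(),.497,-.1203,.0246,74)
E
```

```text
pos [ 0.4967 -0.1199  0.0333] yaw 73.97 rot [3.1416e+00 1.0000e-04 1.2910e+00] F [-0.7  0.1 -1.9] T [-0.007  0.029  0.025] gap 48.0 t 10.22
need tool mm [-0.35  0.4   8.68] drz -0.03
```

Request:
jog_arm:
  delta_pos:
    - [0,0,2]
    - [0,0,0]
  dr:
    - [0,0,0]
    - [0,0,0]
  fingers: [44,44]

```text
time: 10.48
ee_pos: [0.4969, -0.1199, 0.0314]
ee_rot: [3.141, 0.0, 1.291]
contact_force: [-0.2, 0.1, 0.3]
finger_gap: 0.557
```

Request:
jog_arm:
  delta_pos:
    - [0,0,2]
    - [0,0,0]
  dr:
    - [0,0,0]
    - [0,0,0]
  fingers: [44,44]

```text
time: 10.72
ee_pos: [0.4969, -0.1199, 0.0295]
ee_rot: [3.141, 0.0, 1.291]
contact_force: [0.6, 1.4, 1.1]
finger_gap: 0.559
```

Request:
jog_arm:
  delta_pos:
    - [0,0,2]
    - [0,0,0]
  dr:
    - [0,0,0]
    - [0,0,0]
  fingers: [44,44]

```text
time: 10.98
ee_pos: [0.497, -0.1199, 0.0275]
ee_rot: [3.141, 0.0, 1.291]
contact_force: [-0.0, 0.7, 2.8]
finger_gap: 0.56
```

Request:
jog_arm:
  delta_pos:
    - [0,0,1.5]
    - [0,0,1.2]
    - [0,0,0]
    - [0,0,0]
  dr:
    - [0,0,0]
    - [0,0,0]
    - [0,0,0]
    - [0,0,0]
  fingers: [44,44,44,44]

```text
time: 11.48
ee_pos: [0.497, -0.1199, 0.0249]
ee_rot: [3.141, 0.0, 1.291]
contact_force: [-0.7, -0.1, 4.4]
finger_gap: 0.562
```

```bash
python3 - <<'E'
from bench import r,cams
from h import *
need(r.get_obs(),.497,-.1203,.0246,74)
p=cams.get_image("side");np.savez("side7",**p)
cv2.imwrite("pics/side7.png",cv2.resize(p["frame"][140:220,250:340],None,fx=7,fy=7))
need(r.get_obs(),.497,-.1203,.0246,74)
E
```

```text
pos [ 0.497  -0.1199  0.0249] yaw 73.97 rot [3.1409e+00 1.0000e-04 1.2910e+00] F [-0.7 -0.1  4.4] T [ 0.057  0.086 -0.028] gap 48.0 t 11.47
need tool mm [-0.34  0.13  0.33] drz -0.03
pos [ 0.497  -0.1199  0.0249] yaw 73.97 rot [3.141e+00 1.000e-04 1.291e+00] F [-0.4  0.3  4.7] T [ 0.034  0.104 -0.009] gap 47.9 t 11.53
need tool mm [-0.35  0.14  0.3 ] drz -0.03
```

View pics/side7.png

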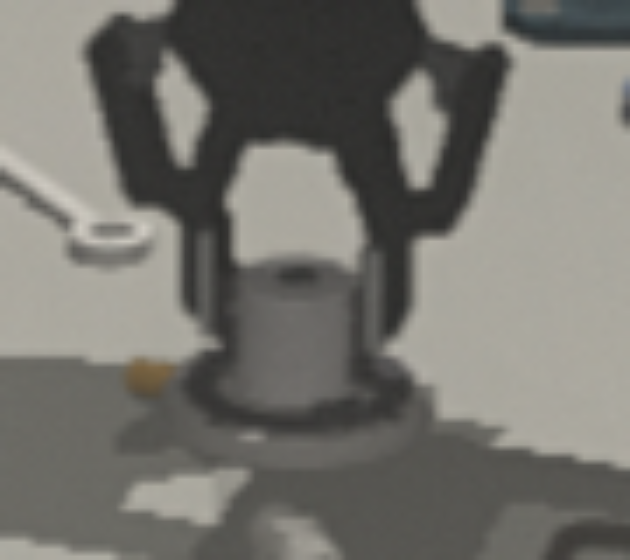

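Request:
jog_arm:
  delta_pos:
    - [0,0,0.4]
    - [0,0,0]
    - [0,0,0]
    - [0,0,0]
    - [0,0,0]
    - [0,0,0]
  dr:
    - [0,0,0]
    - [0,0,4]
    - [0,0,4]
    - [0,0,4]
    - [0,0,4]
    - [0,0,0]
  fingers: [44,44,44,44,44,44]

```text
time: 12.28
ee_pos: [0.4973, -0.1201, 0.0247]
ee_rot: [3.14, -0.0, 1.011]
contact_force: [-0.0, -1.1, 5.0]
finger_gap: 0.558
```

```bash
python3 - <<'E'
from bench import r,cams
from h import *
need(r.get_obs(),.497,-.1203,.0246,74)
E
```

```text
pos [ 0.4973 -0.1201  0.0247] yaw 57.93 rot [ 3.140e+00 -2.000e-04  1.011e+00] F [-0.  -1.1  5. ] T [-0.028 -0.003 -0.033] gap 47.7 t 12.28
need tool mm [-0.35 -0.11  0.14] drz -16.07
```

Request:
jog_arm:
  delta_pos:
    - [0,0,0]
    - [0,0,0]
    - [0,0,0]
    - [0,0,0]
    - [0,0,0]
  dr:
    - [0,0,4]
    - [0,0,4]
    - [0,0,4]
    - [0,0,4]
    - [0,0,0]
  fingers: [44,44,44,44,44]

```text
time: 12.9
ee_pos: [0.4973, -0.1201, 0.0248]
ee_rot: [3.14, -0.001, 0.732]
contact_force: [-0.5, -0.9, 4.9]
finger_gap: 0.557
```

```bash
python3 - <<'E'
from bench import r,cams
from h import *
need(r.get_obs(),.497,-.1203,.0246,74)
E
```

```text
pos [ 0.4973 -0.1201  0.0248] yaw 41.92 rot [ 3.140e+00 -7.000e-04  7.316e-01] F [-0.5 -0.9  4.9] T [-0.105 -0.028 -0.077] gap 47.6 t 12.9
need tool mm [-0.33 -0.08  0.17] drz -32.08
```

Request:
jog_arm:
  delta_pos:
    - [0,0,0]
    - [0,0,0]
    - [0,0,0]
    - [0,0,0]
    - [0,0,0]
  dr:
    - [0,0,4]
    - [0,0,4]
    - [0,0,4]
    - [0,0,4]
    - [0,0,0]
  fingers: [44,44,44,44,44]

```text
time: 13.52
ee_pos: [0.4973, -0.1201, 0.0248]
ee_rot: [3.14, -0.001, 0.452]
contact_force: [0.6, -0.7, 4.9]
finger_gap: 0.558
```

```bash
python3 - <<'E'
from bench import r,cams
from h import *
need(r.get_obs(),.497,-.1203,.0246,74)
p=cams.get_image("side")
cv2.imwrite("pics/side8.png",cv2.resize(p["frame"][140:220,250:340],None,fx=7,fy=7))
E
```

```text
pos [ 0.4973 -0.1201  0.0248] yaw 25.92 rot [ 3.1402e+00 -1.1000e-03  4.5240e-01] F [ 0.6 -0.7  4.9] T [-0.051 -0.034  0.002] gap 47.7 t 13.53
need tool mm [-0.34 -0.    0.15] drz -48.08
```

View pics/side8.png

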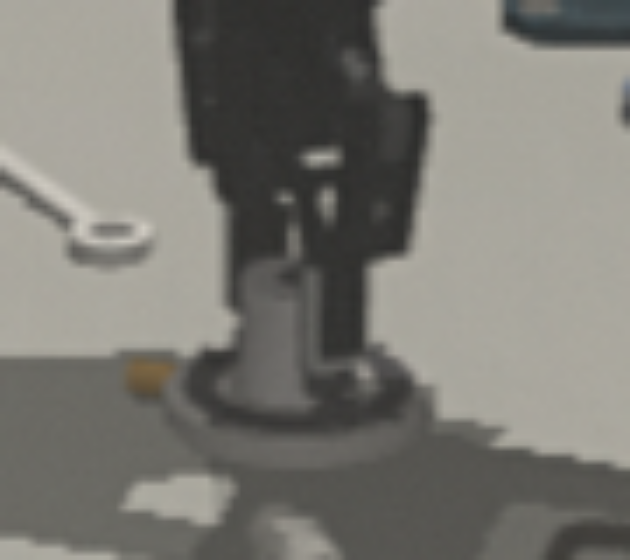

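Request:
jog_arm:
  delta_pos:
    - [0,0,0]
    - [0,0,0]
    - [0,0,0]
    - [0,0,0]
    - [0,0,0]
  dr:
    - [0,0,2]
    - [0,0,2]
    - [0,0,2]
    - [0,0,2]
    - [0,0,0]
  fingers: [44,44,44,44,44]

```text
time: 14.2
ee_pos: [0.4973, -0.1201, 0.0247]
ee_rot: [3.14, -0.001, 0.313]
contact_force: [0.1, 0.2, 5.9]
finger_gap: 0.557
```

```bash
cat > o.py <<'E'
from bench import r
from h import *
need(r.get_obs(),.497,-.1203,.0246,74)
E
python3 o.py
```

```text
pos [ 0.4973 -0.1201  0.0247] yaw 17.95 rot [ 3.1404e+00 -1.3000e-03  3.1320e-01] F [0.1 0.2 5.9] T [-0.062 -0.058 -0.   ] gap 47.6 t 14.2
need tool mm [-0.36  0.06  0.15] drz -56.05
```

Request:
jog_arm:
  delta_pos:
    - [0,0,0]
    - [0,0,0]
    - [0,0,0]
  dr:
    - [0,0,1.5]
    - [0,0,1]
    - [0,0,0]
  fingers: [44,44,44]

```text
time: 14.58
ee_pos: [0.4973, -0.1201, 0.0248]
ee_rot: [3.14, -0.001, 0.27]
contact_force: [0.5, -0.5, 6.0]
finger_gap: 0.557
```

```bash
python3 o.py
```

```text
pos [ 0.4973 -0.1201  0.0248] yaw 15.46 rot [ 3.1404e+00 -1.3000e-03  2.6980e-01] F [ 0.5 -0.5  6. ] T [-0.034  0.006  0.047] gap 47.5 t 14.57
need tool mm [-0.37  0.07  0.17] drz -58.54
```

Plenty of time left (58 s); continue in 1.5° steps.

Request:
jog_arm:
  delta_pos:
    - [0,0,0]
    - [0,0,0]
  dr:
    - [0,0,1.5]
    - [0,0,0]
  fingers: [44,44]

```text
time: 14.82
ee_pos: [0.4973, -0.1202, 0.0248]
ee_rot: [3.14, -0.001, 0.244]
contact_force: [0.5, -0.7, 5.0]
finger_gap: 0.559
```

```bash
python3 o.py
```

```text
pos [ 0.4973 -0.1202  0.0248] yaw 13.95 rot [ 3.1404e+00 -1.3000e-03  2.4350e-01] F [ 0.5 -0.7  5. ] T [-0.069 -0.048 -0.023] gap 47.8 t 14.82
need tool mm [-0.34  0.06  0.17] drz -60.05
```

Request:
jog_arm:
  delta_pos:
    - [0,0,0]
    - [0,0,0]
  dr:
    - [0,0,1.5]
    - [0,0,0]
  fingers: [44,44]

```text
time: 15.08
ee_pos: [0.4973, -0.1201, 0.0248]
ee_rot: [3.14, -0.001, 0.217]
contact_force: [0.9, -1.3, 5.6]
finger_gap: 0.562
```

```bash
python3 o.py
```

```text
pos [ 0.4973 -0.1201  0.0248] yaw 12.45 rot [ 3.1405e+00 -1.4000e-03  2.1730e-01] F [ 0.9 -1.3  5.6] T [-0.071 -0.018  0.014] gap 48.0 t 15.07
need tool mm [-0.33  0.08  0.17] drz -61.55
```

Request:
jog_arm:
  delta_pos:
    - [0,0,0]
    - [0,0,0]
  dr:
    - [0,0,1.5]
    - [0,0,0]
  fingers: [44,44]

```text
time: 15.32
ee_pos: [0.4973, -0.1201, 0.0248]
ee_rot: [3.141, -0.001, 0.191]
contact_force: [0.2, -0.3, 5.0]
finger_gap: 0.558
```

```bash
python3 o.py
```

```text
pos [ 0.4973 -0.1201  0.0248] yaw 10.95 rot [ 3.1406e+00 -1.4000e-03  1.9110e-01] F [ 0.2 -0.3  5. ] T [-0.095 -0.027  0.038] gap 47.7 t 15.32
need tool mm [-0.34  0.09  0.16] drz -63.05
```

Request:
jog_arm:
  delta_pos:
    - [0,0,0]
    - [0,0,0]
  dr:
    - [0,0,1.5]
    - [0,0,0]
  fingers: [44,44]

```text
time: 15.58
ee_pos: [0.4973, -0.1201, 0.0248]
ee_rot: [3.141, -0.001, 0.165]
contact_force: [0.7, 0.2, 4.1]
finger_gap: 0.558
```

```bash
python3 o.py
```

```text
pos [ 0.4973 -0.1201  0.0248] yaw 9.45 rot [ 3.1405e+00 -1.5000e-03  1.6500e-01] F [0.7 0.2 4.1] T [-0.101 -0.049  0.006] gap 47.7 t 15.57
need tool mm [-0.36  0.11  0.17] drz -64.55
```

Request:
jog_arm:
  delta_pos:
    - [0,0,0]
    - [0,0,0]
  dr:
    - [0,0,1.5]
    - [0,0,0]
  fingers: [44,44]

```text
time: 15.82
ee_pos: [0.4973, -0.1201, 0.0248]
ee_rot: [3.141, -0.001, 0.139]
contact_force: [1.0, -0.8, 5.1]
finger_gap: 0.562
```

```bash
python3 o.py
```

```text
pos [ 0.4973 -0.1201  0.0248] yaw 7.95 rot [ 3.1406e+00 -1.5000e-03  1.3880e-01] F [ 1.  -0.8  5.1] T [-0.019 -0.03   0.01 ] gap 48.0 t 15.82
need tool mm [-0.35  0.12  0.18] drz -66.05
```

Request:
jog_arm:
  delta_pos:
    - [0,0,0]
    - [0,0,0]
  dr:
    - [0,0,1.5]
    - [0,0,0]
  fingers: [44,44]

```text
time: 16.08
ee_pos: [0.4973, -0.1202, 0.0248]
ee_rot: [3.141, -0.002, 0.113]
contact_force: [0.7, -0.6, 5.7]
finger_gap: 0.555
```

```bash
python3 o.py
```

```text
pos [ 0.4973 -0.1202  0.0248] yaw 6.45 rot [ 3.1406e+00 -1.5000e-03  1.1260e-01] F [ 0.7 -0.6  5.7] T [-0.053 -0.1   -0.01 ] gap 47.4 t 16.07
need tool mm [-0.35  0.11  0.18] drz -67.55
```

Request:
jog_arm:
  delta_pos:
    - [0,0,0]
    - [0,0,0]
  dr:
    - [0,0,1.5]
    - [0,0,0]
  fingers: [44,44]

```text
time: 16.32
ee_pos: [0.4973, -0.1201, 0.0248]
ee_rot: [3.141, -0.002, 0.086]
contact_force: [-0.1, -0.0, 5.0]
finger_gap: 0.557
```

```bash
python3 o.py
```

```text
pos [ 0.4973 -0.1201  0.0248] yaw 4.95 rot [ 3.1407e+00 -1.5000e-03  8.6400e-02] F [-0.1 -0.   5. ] T [-0.045 -0.072 -0.01 ] gap 47.6 t 16.32
need tool mm [-0.34  0.14  0.17] drz -69.05
```

Request:
jog_arm:
  delta_pos:
    - [0,0,0]
    - [0,0,0]
  dr:
    - [0,0,1.5]
    - [0,0,0]
  fingers: [44,44]

```text
time: 16.58
ee_pos: [0.4973, -0.1201, 0.0248]
ee_rot: [3.141, -0.002, 0.06]
contact_force: [0.5, 0.4, 5.3]
finger_gap: 0.561
```

```bash
python3 o.py
```

```text
pos [ 0.4973 -0.1201  0.0248] yaw 3.45 rot [ 3.1408e+00 -1.6000e-03  6.0300e-02] F [0.5 0.4 5.3] T [-0.064 -0.058  0.011] gap 47.9 t 16.57
need tool mm [-0.34  0.16  0.17] drz -70.55
```

Request:
jog_arm:
  delta_pos:
    - [0,0,0]
    - [0,0,0]
  dr:
    - [0,0,1.5]
    - [0,0,0]
  fingers: [44,44]

```text
time: 16.82
ee_pos: [0.4973, -0.1201, 0.0248]
ee_rot: [3.141, -0.002, 0.034]
contact_force: [1.8, -0.2, 4.6]
finger_gap: 0.557
```

```bash
python3 o.py
```

```text
pos [ 0.4973 -0.1201  0.0248] yaw 1.95 rot [ 3.1408e+00 -1.5000e-03  3.4100e-02] F [ 1.8 -0.2  4.6] T [-0.123 -0.062  0.022] gap 47.6 t 16.82
need tool mm [-0.31  0.14  0.17] drz -72.05
```

Request:
jog_arm:
  delta_pos:
    - [0,0,0]
    - [0,0,0]
  dr:
    - [0,0,1.5]
    - [0,0,0]
  fingers: [44,44]

```text
time: 17.08
ee_pos: [0.4973, -0.1202, 0.0248]
ee_rot: [3.141, -0.002, 0.008]
contact_force: [-0.4, 0.3, 5.3]
finger_gap: 0.557
```

```bash
python3 o.py
```

```text
pos [ 0.4973 -0.1202  0.0248] yaw 0.45 rot [ 3.1408e+00 -1.6000e-03  7.9000e-03] F [-0.4  0.3  5.3] T [-0.087 -0.047  0.008] gap 47.6 t 17.07
need tool mm [-0.31  0.14  0.16] drz -73.55
```

Request:
jog_arm:
  delta_pos:
    - [0,0,0]
    - [0,0,0]
  dr:
    - [0,0,1.5]
    - [0,0,0]
  fingers: [44,44]

```text
time: 17.32
ee_pos: [0.4973, -0.1202, 0.0248]
ee_rot: [3.141, -0.002, -0.018]
contact_force: [0.4, -0.3, 4.3]
finger_gap: 0.56
```

```bash
python3 o.py
```

```text
pos [ 0.4973 -0.1202  0.0248] yaw -1.04 rot [ 3.1407e+00 -1.6000e-03 -1.8200e-02] F [ 0.4 -0.3  4.3] T [-0.062  0.011 -0.03 ] gap 47.8 t 17.32
need tool mm [-0.31  0.13  0.17] drz -75.04
```

Request:
jog_arm:
  delta_pos:
    - [0,0,0]
    - [0,0,0]
  dr:
    - [0,0,1.5]
    - [0,0,0]
  fingers: [44,44]

```text
time: 17.58
ee_pos: [0.4973, -0.1203, 0.0248]
ee_rot: [3.14, -0.002, -0.044]
contact_force: [-0.0, -2.2, 5.2]
finger_gap: 0.561
```

```bash
python3 o.py
```

```text
pos [ 0.4973 -0.1203  0.0248] yaw -2.55 rot [ 3.1405e+00 -1.5000e-03 -4.4400e-02] F [-0.  -2.2  5.2] T [-0.235 -0.015  0.05 ] gap 47.9 t 17.57
need tool mm [-0.27 -0.02  0.17] drz -76.55
```

Request:
jog_arm:
  delta_pos:
    - [0,0,0]
    - [0,0,0]
  dr:
    - [0,0,0.7]
    - [0,0,0]
  fingers: [44,44]

```text
time: 17.82
ee_pos: [0.4972, -0.1204, 0.0247]
ee_rot: [3.14, -0.001, -0.056]
contact_force: [-0.4, -1.0, 5.1]
finger_gap: 0.56
```

```bash
python3 o.py
```

```text
pos [ 0.4972 -0.1204  0.0247] yaw -3.23 rot [ 3.1403e+00 -1.4000e-03 -5.6400e-02] F [-0.4 -1.   5.1] T [-0.282  0.067  0.05 ] gap 47.8 t 17.82
need tool mm [-0.22 -0.08  0.15] drz -77.23
```

Request:
jog_arm:
  delta_pos:
    - [0,0,0]
    - [0,0,0]
  dr:
    - [0,0,0.7]
    - [0,0,0]
  fingers: [44,44]

```text
time: 18.08
ee_pos: [0.4972, -0.1205, 0.0248]
ee_rot: [3.14, -0.001, -0.069]
contact_force: [-0.1, -1.9, 4.6]
finger_gap: 0.561
```

```bash
python3 o.py
```

```text
pos [ 0.4972 -0.1205  0.0248] yaw -3.94 rot [ 3.1402e+00 -1.4000e-03 -6.8700e-02] F [-0.1 -1.9  4.6] T [-0.365  0.102  0.084] gap 47.9 t 18.07
need tool mm [-0.22 -0.18  0.17] drz -77.94
```

Request:
jog_arm:
  delta_pos:
    - [0,0,0]
    - [0,0,0]
  dr:
    - [0,0,0.7]
    - [0,0,0]
  fingers: [44,44]

```text
time: 18.32
ee_pos: [0.4972, -0.1206, 0.0248]
ee_rot: [3.14, -0.001, -0.081]
contact_force: [-0.7, -2.3, 5.3]
finger_gap: 0.557
```

```bash
python3 o.py
```

```text
pos [ 0.4972 -0.1206  0.0248] yaw -4.64 rot [ 3.14e+00 -1.30e-03 -8.10e-02] F [-0.7 -2.3  5.3] T [-0.462  0.12   0.151] gap 47.6 t 18.32
need tool mm [-0.18 -0.29  0.17] drz -78.64
```

Request:
jog_arm:
  delta_pos:
    - [0,0,0]
    - [0,0,0]
  dr:
    - [0,0,0.7]
    - [0,0,0]
  fingers: [44,44]

```text
time: 18.58
ee_pos: [0.4971, -0.1206, 0.0248]
ee_rot: [3.14, -0.001, -0.093]
contact_force: [0.1, -2.5, 5.5]
finger_gap: 0.555
```

```bash
python3 o.py
```

```text
pos [ 0.4971 -0.1206  0.0248] yaw -5.33 rot [ 3.1399e+00 -1.3000e-03 -9.3100e-02] F [ 0.1 -2.5  5.5] T [-0.518  0.085  0.127] gap 47.4 t 18.57
need tool mm [-0.16 -0.32  0.15] drz -79.33
```

Request:
jog_arm:
  delta_pos:
    - [0,0,0]
    - [0,0,0]
  dr:
    - [0,0,0.7]
    - [0,0,0]
  fingers: [44,44]

```text
time: 18.82
ee_pos: [0.4971, -0.1207, 0.0248]
ee_rot: [3.14, -0.001, -0.105]
contact_force: [-1.2, -3.0, 5.0]
finger_gap: 0.56
```

```bash
python3 o.py;python3 - <<'E'
from bench import r,cams
from h import *
p=cams.get_image("side")
cv2.imwrite("pics/side9.png",cv2.resize(p["frame"][140:220,250:340],None,fx=7,fy=7))
need(r.get_obs(),.497,-.1203,.0246,74)
E
```

```text
pos [ 0.4971 -0.1207  0.0248] yaw -6.03 rot [ 3.1398e+00 -1.3000e-03 -1.0530e-01] F [-1.2 -3.   5. ] T [-0.556  0.108  0.181] gap 47.9 t 18.82
need tool mm [-0.15 -0.4   0.16] drz -80.03
pos [ 0.4971 -0.1207  0.0247] yaw -6.02 rot [ 3.1398e+00 -1.2000e-03 -1.0510e-01] F [-1.  -2.7  5.1] T [-0.582  0.184  0.141] gap 47.7 t 18.88
need tool mm [-0.14 -0.36  0.14] drz -80.02
```

View pics/side9.png

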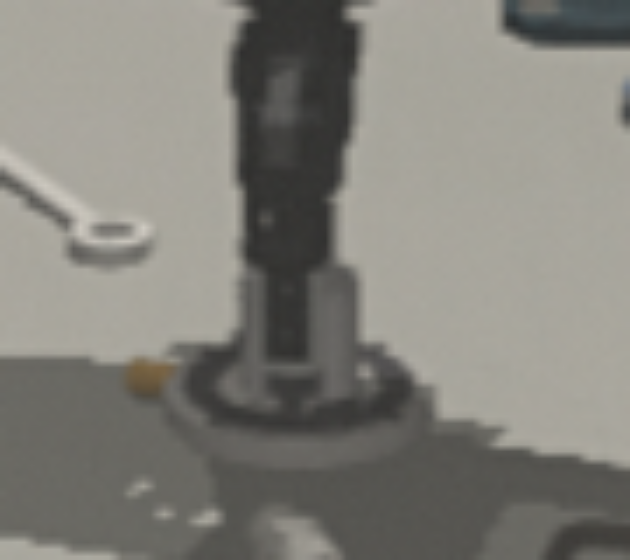

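Request:
jog_arm:
  delta_pos:
    - [0,0,0]
    - [0,0,0]
  dr:
    - [0,0,0.7]
    - [0,0,0]
  fingers: [44,44]

```text
time: 19.12
ee_pos: [0.4971, -0.1207, 0.0248]
ee_rot: [3.14, -0.001, -0.117]
contact_force: [-0.4, -2.6, 5.1]
finger_gap: 0.554
```

```bash
python3 o.py
```

```text
pos [ 0.4971 -0.1207  0.0248] yaw -6.73 rot [ 3.1397e+00 -1.3000e-03 -1.1740e-01] F [-0.4 -2.6  5.1] T [-0.6   0.18  0.21] gap 47.3 t 19.12
need tool mm [-0.15 -0.4   0.15] drz -80.73
```

Request:
jog_arm:
  delta_pos:
    - [0,0,0]
    - [0,0,0]
  dr:
    - [0,0,0]
    - [0,0,0]
  fingers: [44,44]

```text
time: 19.38
ee_pos: [0.4971, -0.1207, 0.0248]
ee_rot: [3.14, -0.001, -0.117]
contact_force: [-1.0, -2.1, 5.6]
finger_gap: 0.558
```

```bash
python3 o.py
```

```text
pos [ 0.4971 -0.1207  0.0248] yaw -6.72 rot [ 3.1397e+00 -1.3000e-03 -1.1730e-01] F [-1.  -2.1  5.6] T [-0.622  0.135  0.221] gap 47.7 t 19.38
need tool mm [-0.15 -0.42  0.17] drz -80.72
```

Request:
jog_arm:
  delta_pos:
    - [0,0,0]
    - [0,0,0]
    - [0,0,0]
    - [0,0,0]
    - [0,0,0]
    - [0,0,0]
    - [0,0,0]
  dr:
    - [0,0,0]
    - [0,0,0]
    - [0,0,0]
    - [0,0,0]
    - [0,0,0]
    - [0,0,0]
    - [0,0,0]
  fingers: [54,60,66,70,74,74,74]

```text
time: 20.25
ee_pos: [0.4967, -0.1198, 0.0242]
ee_rot: [3.142, 0.0, -0.117]
contact_force: [-0.4, -0.3, 0.5]
finger_gap: 0.87
```

```bash
python3 o.py;python3 - <<'E'
from bench import r,cams
from h import *
p=cams.get_image("side")
cv2.imwrite("pics/side10.png",cv2.resize(p["frame"][140:220,250:340],None,fx=7,fy=7))
E
```

```text
pos [ 0.4967 -0.1198  0.0242] yaw -6.73 rot [ 3.1415  0.     -0.1175] F [-0.4 -0.3  0.5] T [-0.016 -0.005 -0.014] gap 74.3 t 20.25
need tool mm [ 0.33  0.43 -0.43] drz -80.73
```

View pics/side10.png

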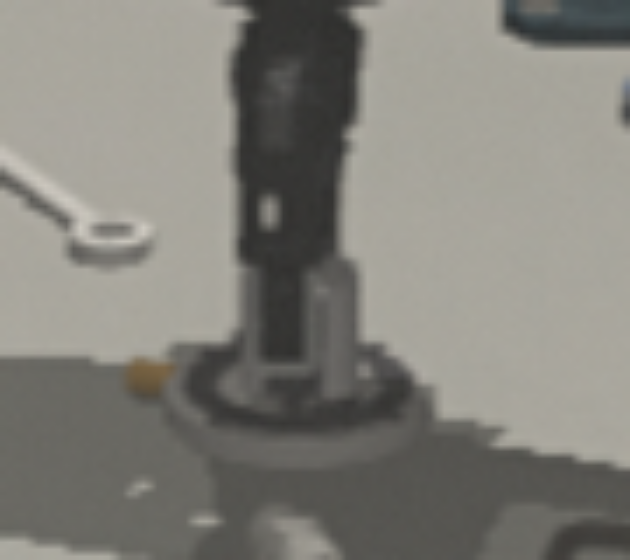

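Request:
jog_arm:
  delta_pos:
    - [0,0,-4]
    - [0,0,-10]
    - [0,0,-20]
    - [0,0,-30]
    - [0,0,-40]
    - [0,0,-40]
    - [0,-25,-10]
    - [0,-40,0]
    - [0,-40,0]
    - [0,-40,0]
    - [0,-40,0]
    - [0,-40,0]
    - [0,-25,0]
    - [0,0,0]
  dr:
    - [0,0,0]
    - [0,0,0]
    - [0,0,0]
    - [0,0,0]
    - [0,0,0]
    - [0,0,0]
    - [0,0,0]
    - [0,0,0]
    - [0,0,0]
    - [0,0,0]
    - [0,0,0]
    - [0,0,0]
    - [0,0,0]
    - [0,0,0]
  fingers: [78,80,80,80,80,80,80,80,80,80,80,80,80,80]

```text
time: 22.05
ee_pos: [0.526, 0.1298, 0.1788]
ee_rot: [-3.141, -0.001, -0.115]
contact_force: [0.0, -0.2, -0.2]
finger_gap: 0.939
```

```bash
python3 o.py;python3 - <<'E'
from bench import r,cams
from h import *
p=cams.get_image("side");np.savez("side11",**p);cv2.imwrite("pics/side11f.png",p["frame"])
cv2.imwrite("pics/side11.png",cv2.resize(p["frame"][160:220,255:335],None,fx=9,fy=9))
p=cams.get_image("top");np.savez("top11",**p);cv2.imwrite("pics/top11f.png",p["frame"])
cv2.imwrite("pics/top11.png",cv2.resize(p["frame"][200:262,305:365],None,fx=9,fy=9))
E
```

```text
pos [0.526  0.1298 0.1788] yaw -6.59 rot [-3.1414e+00 -7.0000e-04 -1.1490e-01] F [ 0.  -0.2 -0.2] T [-0.017  0.044  0.016] gap 80.2 t 22.05
need tool mm [-1.1000e-01  2.5178e+02  1.5423e+02] drz -80.59
```

View pics/side11.png

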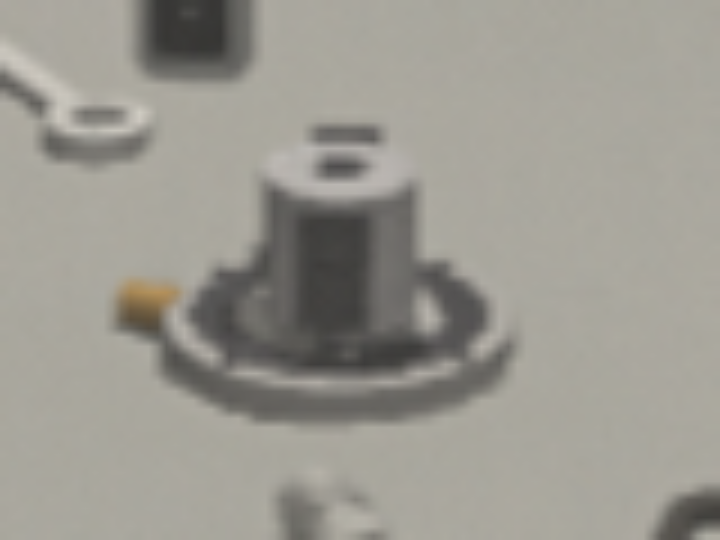

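View pics/top11.png

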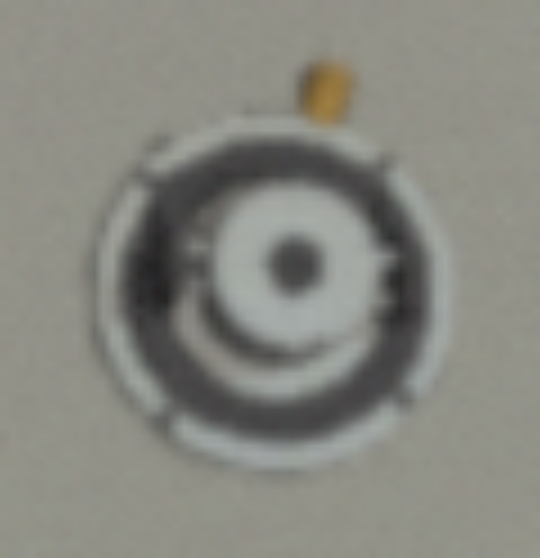

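View pics/side11f.png

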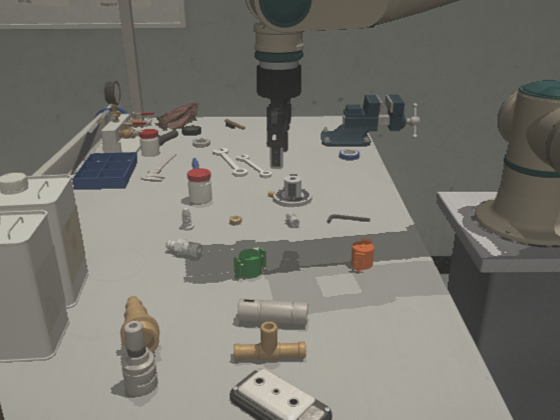

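```bash
python3 - <<'E'
from h import *
from scipy.optimize import minimize
np.set_printoptions(precision=4,suppress=True,linewidth=230)
for n in("top11","side11"):
    d=dict(np.load(n+".npz"));w=cloud(d)
    m=(np.hypot(w[...,0]-.497,w[...,1]+.1203)<.015)&(w[...,2]>.042)
    print(n,m.sum(),"median top",np.nanmedian(w[m],0))
d=dict(np.load("top11.npz"));w=cloud(d)
print((np.nan_to_num(w[216:246,322:352,2])*1000).round().astype(int))
R=cv2.Rodrigues(d["rvec"])[0];t=d["tvec"].ravel();C=-R.T@t;K=d["mtx"]
u,v=np.meshgrid(np.arange(318,356),np.arange(212,250));zt=.051
ra=np.c_[(u.ravel()-K[0,2])/K[0,0],(v.ravel()-K[1,2])/K[1,1],np.ones(u.size)]@R
G=(C+ra*((zt-C[2])/ra[:,2])[:,None])[:,:2]
occ=(w[212:250,318:356,2]>.046).ravel()
def sc(p):
    c,s=np.cos(p[2]),np.sin(p[2]);q=G-p[:2];x=q[:,0]*c+q[:,1]*s;y=-q[:,0]*s+q[:,1]*c
    sg=lambda e:1/(1+np.exp(-np.clip(e/.0006,-50,50)))
    disc=sg(.020-np.hypot(x,y))
    ta=sg(.009-abs(x))*sg(p[3]-y)*sg(y-p[3]+.004);tb=sg(.009-abs(x))*sg(p[4]+y)*sg(-y-p[4]+.004)
    return ((np.maximum(disc,np.maximum(ta,tb))-occ)**2).sum()
for a in(.0245,.0295):
  b=min((minimize(sc,[.497,-.1203,th,a,a],method="Nelder-Mead",options=dict(xatol=1e-5,maxiter=3000)) for th in np.radians([-12,-6,0,6])),key=lambda r:r.fun)
  print(b.x,np.degrees(b.x[2]),b.fun,occ.sum())
E
```

```text
top11 154 median top [ 0.4968 -0.1201  0.0509]
side11 53 median top [ 0.4972 -0.1191  0.0521]
[[ 0 13  9 10 10  9 12 12 11 10  7 11  9 10 10 10 12 10 11 13  7 10  9 10 10 -2 -2  0  0 -1]
 [11  8  9 12 10  0 11 11 12  9  8 13 11 11 11 11 10 12 12  9 11 11  8 11  7 13  9 -2  1  2]
 [11  8 12 14  9 10  8 13 12 12 13 10 10 11 13 13 11 14  9 13 11 13 10 10  8  8 11 10  2  1]
 [11 11 10 13 11 11 11 11  9 10 12 10 14 10 11 13 12 14 11 10 10 13  9 10 12  9  9  8 -2 -2]
 [12  9 12 13  9 11 12  9 15  8 11 11  7  7 49 51 50 12 11 11  9  9 11 10  8 11 11 11 12 -2]
 [15 11 13 15 13 12 11 12 11 10 10 51 52 52 51 50 54 52 51 51 11 11 12 11 11 10 11  8 12  9]
 [12 12 10 10 10 12  9 10 11 10 51 50 49 52 48 52 52 50 51 50 50 10 11  9 10 18 17 13 11  9]
 [12  9 14 13  9  8 11  9 10 50 52 53 50 50 50 51 48 51 52 50 47 50 52 13 13 17 17 19 11  9]
 [12 10 12 13  9  8 10 10 50 47 51 52 49 52 53 51 51 51 50 49 53 52 52  0 10 14 19 16  7 11]
 [13 14 50 52  9 11  9 48 52 49 50 52 51 50 51 52 50 51 53 55 50 49 52 50 10 14 17 18 18  9]
 [12 41 52 50 37 42  8 52 51 50 50 48 55 48 54 49 52 52 49 48 53 50 53 52 50
[... 1252 characters left out ...]
11 10 10 13 17 22 24 14 13 10  9  9 10 12 10 13 13 10 11 13  9 12]
 [11 17 10 12 12 12 11 11 10 13 12 12 10  9 11  7  8  8  7  0 11 10 10 11 10 10 12  9 11 10]
 [11 10  9 13 11 12  9 11 11 11 10 10 10 10 10  9 12 11  9  9 10 10 11  7 12 12 10 11  9 12]
 [ 8 11 11 10 12 12 12 13 12 12  9 11 12 10  6 10 10 11 10 11 11 10  9 12 11  9 11 11  8 12]
 [10  7 14  9 13  7 10 11 10  9 13 11 10 10 11 14 11  9  9  8 10 10 13 11 12 11 10 10 12  8]
 [12  9 13  9  9 13 11  9 10  9 12 10 13 13 10 11 13  9 10  9 12 14 12 13 12 11 11  6  9 -1]]
[ 0.4965 -0.12   -0.073   0.0293  0.0296] -4.182585711338057 14.212207085447652 310
[ 0.4965 -0.12   -0.073   0.0293  0.0296] -4.182187594179787 14.212207047189409 310
```

```bash
python3 -c "
from bench import r
print(r.hand_in())"
```

```text
the job is handed in; nothing more can be done
None
```

The cap is on the test port, upright and locked, and I handed the job in at about 22 s of the 58 s allowed.

**What I did:** I pinched the aluminium cap's tabs with a 22 N grip and lowered it over the post with the tabs in line with the ears. I pressed down about 6–7 N against the spring to a rim height of about 11–12 mm. Still pinching, I turned it clockwise by about 80° at the gripper, until the torque rose to about 0.21 N m and held there. Then I opened the fingers, lifted straight off and moved clear.

**Last checks, from the camera depth:**
- **Cap height:** its top is 51–52 mm above the bench, which puts the rim at about 13 mm, the expected locked height. It is upright and centred on the post to within about 1 mm.
- **Tabs:** both are fully out, with faces 29.3 and 29.6 mm from the axis against 29.5 mm when free. Both sit clockwise past their lock blocks.
- **Forces:** the arm read close to zero after release. The highest readings were about 10 N on the wrist while pinching and, at the stop, about 3 N sideways.
- **Bystanders:** none looked disturbed in the side picture.

**Less certain points:**
- The stop came on gradually, over about 4°, rather than as a sharp edge. The cap itself settled about 2.5° short of the gripper's final angle, so part of that was the fingers twisting on the tabs.
- The port's direction, taken from the brass stub, is only good to about 2–3°, well inside the 15° allowed.

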